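# Hang the hooked clothespin scoop on the bucket rim

### The arm

A 7-joint arm with a two-finger parallel gripper is mounted at the origin on the work surface. World frame = base frame: x ahead of the robot, y to its left, z up, the work surface at z = 0. Lengths are in m, angles in rad, forces in N, time in s.
With the tool pointing down it reaches from about 0.4 to 0.85 m from the base axis. Payload 10.4 kg.
Tool frame: the origin (TCP) lies midway between the tips of the shut fingers; the grasp point (between the pads) lies 19 mm behind it (r.grasp_offset is the distance from the TCP to the grasp point, in m); x points along the fingers, y is the direction in which the jaws open and shut, and the axes are right-handed (so a half turn about x gives the same grasp; the last joint's range is limited). The gripper opens to 87 mm and grips with 3 to 60 N. Pads are 19 mm wide; open, the fingers measure 117 mm over their backs; the gripper's body (75 mm by 190 mm) begins 51 mm behind the grasp point.
Start: joints at [1.273, 0.332, -0.065, 1.46, 0.022, 1.35, -0.088], TCP at [0.17, -0.602, 0.223] pointing down, gripper open.
Joint ranges: [-2.6, 2.6], [-0.5, 2.12], [-1.47, 1.34], [0.16, 2.42], [-1.27, 4.41], [0.06, 2.06], [-2.6, 2.6]. Speed limits (rad/s): [2.22, 2.22, 2.79, 2.79, 3.14, 3.14, 3.14].

### API

Orientations are given as a unit quaternion [x, y, z, w].
In Python, from bench import r, vision, close_job gives the robot as it stands. The module is installed in compiled form; this text tells all that it offers.
- The arm moves only by the shell command python3 -m pendant 'ROWS' [OPENING] [FORCE]. ROWS is text: rows parted by semicolons, each of 6 numbers parted by spaces: the shift along the tool's x, y, z in units of 0.25 m (1.0 is 0.25 m), then the turn, a rotation vector about the tool's x, y, z in units of 1.5 rad (1.0 is 1.5 rad). A call has 1 to 8 rows; each row is the pose to reach, as a shift and turn from the pose commanded when the call began, along the tool's axes at that moment; what a row does not reach only later rows make up. A row lasts 1/10 s, in which the tool goes at most 50 mm and 8.59 degrees, less where a joint would pass 70% of its speed; a pose out of reach is approached as far as the arm can. A call with a number of a shift or a turn outside -1 to 1 is refused whole. A call with a gripper value outside its range is refused whole. OPENING is the gripper command: -1 is shut, 1 is fully open, values between are in proportion, set as the call begins (- or left out, the last holds). The fingers move at their own pace and stop on an object; FORCE is the grip in N (left out, the last holds). Time passes only in rows, so rows that repeat a pose let the fingers close. It gives the time, the measured TCP pose, the force and the opening at its end, in the units of the state.
- r.read_state(): the state, without advancing time (a new reading comes with each control period).
- vision.camera(name): name is "scene" or "top" or "wrist"; returns (picture, depth): 420x560x3 uint8, blue, green, red; 420x560 float32, m along the optical axis (not along the pixel's ray), 0 where there is no reading.
- vision.get_calibration(name): a dict with "camera_matrix" (3x3 intrinsics, pixels), "rvec" (rotation vector, rad) and "tvec" (3), from world to camera coordinates, as OpenCV has them. Camera axes: x right, y down, z forward; pixel columns grow to the right and rows downward; lengths in m; the calibration is good to about 2 mm. A picture is of the moment at which its call begins: read the wrist's pose just before it. get_calibration takes no time and is no camera call; for the wrist camera it gives the pose at the moment of the call.
- close_job(): hands the job in, once; it reports no verdict.
The state is a dict: "time": time; "joint_positions": joint angles; "joint_vel": joint speeds; "joint_torque": joint torques, N m; "ee_pos": TCP position; "eef_rot": TCP orientation; "ft_force": force on the tool from outside, world axes, zero at the start; "torque": the same for the moment, N m; "width": finger opening in m.
Only numpy, scipy, OpenCV 4.12 (cv2) and the standard library are available. Lean on these libraries where they do the work, as an engineer would, in place of code of your own. Each camera call takes 0.05 s, during which the arm holds its last target. There are 200 camera calls.

### The job

Pick out the clothespin scoop that has a hook under its wooden grip and hang it by that hook over the rim of the blue clothespin bucket, with its cup on the outside of the bucket, and let go so that it hangs there by itself, clear of the bench. Leave the other scoop, the one without a hook, standing where it is, and neither push the bucket away nor tip it.

Things in the scene. Friction and masses are not known exactly. Their poses are not given: they have to be found in the camera images.
- scoop: Scoop with a hook: upright dark steel cup, 60 mm wide, 50 mm high; a flat stem on its +x side rises to a wooden grip block, 20 x 24 x 55 mm (x, y, z), centred at x 36, y 0, z 143.5 mm. Hook under the block, on the +x side (see hook). 0.11 to 0.21 kg. Origin: centre of the cup's underside, on the bench; z up. At the start +x points away from the robot, within 60 degrees of straight ahead.
- hook (a point): Top middle of the hook's mouth, at x 44, y 0, z 112 mm of the hooked scoop, axes as the scoop's. The hook is a strip 24 mm wide (y), 4 mm thick, open downwards: stem face at x 34, flat top's underside at z 112, lip's inner face at x 54 (mouth 20 mm) down to z 98, then flaring out to x 69 at z 77, the lowest end.
- bucket: Round open blue plastic bucket without handle, holding wooden clothespins up to 115 mm high. Height 160 mm, outer radius 100 mm at the rim, 85 mm at the foot, wall 5 mm: the rim's middle line is a circle of radius 97.5 mm, 160 mm above the bench. Loose, 1.6 kg. Origin: centre of its underside; z up. Any part of the rim will do; the side nearest the robot is free.
- plain_scoop: The other scoop, of the same cup, stem and wooden block but with no hook; to be left standing. Origin: centre of the cup's underside; z up; stem and block on its +x side. One scoop stands to the robot's left and one to its right, either way round; both are 171 mm high.
Not all that is in view belongs to the job. Of the things that look like the bucket, take the one that is nearest to the robot's base at the start.

How it is judged:
By the outcome, as a careful person would: the job done as asked, in the order asked, and still so for the second after the job is handed in, with the robot touching nothing.
It also fails if it takes over 38 s, if anything falls off the work surface, if the arm or the gripper's body presses on something with over 40 N, if the wrist force passes 120 N, or if a joint passes its speed limit or range.

## Working session

There is one attempt and no reset: what is moved stays moved. The work goes in short steps, Python scripts to look and compute and a shell command to move; the robot and the scene stay as the last step left them, time stands still between calls to the robot, and variables do not carry over. Pictures are saved under pics/ and viewed, about 8 in all and at most 12, crops included, and the job is handed in when it is done.

```bash
mkdir -p pics
cat > h.py <<'E'
import numpy as np,cv2
from bench import r,vision
from scipy.spatial.transform import Rotation as R
def grab(n):
    c=vision.get_calibration(n); im,d=vision.camera(n); return im,d,c
def cloud(d,c):
    K=np.array(c["camera_matrix"]); T=cv2.Rodrigues(np.array(c["rvec"],float))[0]; t=np.array(c["tvec"],float).ravel()
    v,u=np.mgrid[:d.shape[0],:d.shape[1]]
    P=np.stack([(u-K[0,2])/K[0,0]*d,(v-K[1,2])/K[1,1]*d,d],-1)
    W=(P-t)@T; W[d<=0]=np.nan; return W
E
python3 - <<'E'
from h import *
for n in("scene","top"):
    im,d,c=grab(n); cv2.imwrite(f"pics/{n}0.png",im); np.savez(f"{n}0.npz",im=im,W=cloud(d,c))
s=r.read_state(); print(s["time"],s["ee_pos"],R.from_quat(s["eef_rot"]).as_matrix().round(3),s["width"],r.grasp_offset)
E
```

```text
0.1 [ 0.16948721 -0.60123539  0.22184682] [[-0.     0.271 -0.962]
 [ 0.001 -0.962 -0.271]
 [-1.    -0.001  0.   ]] 0.08704743147360813 0.0187
```

View pics/scene0.png

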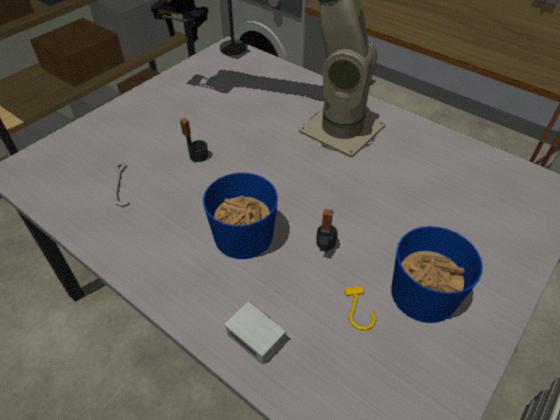

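View pics/top0.png

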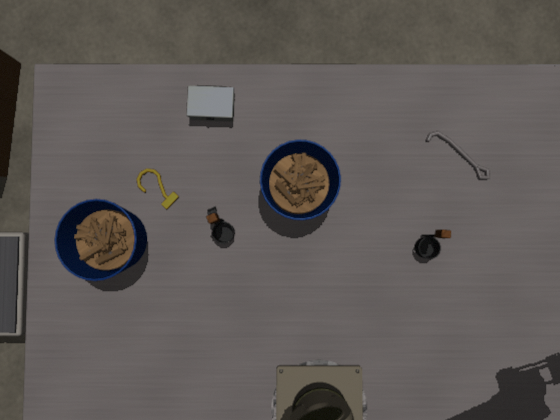

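Run:
```python
from h import *
S=np.load("scene0.npz");T=np.load("top0.npz")
a=cv2.resize(T["im"][185:265,190:260],None,fx=5,fy=5,interpolation=2);b=cv2.resize(T["im"][210:290,400:470],None,fx=5,fy=5,interpolation=2)
cv2.imwrite("pics/tc.png",np.hstack([a,b]))
c=cv2.resize(S["im"][195:265,300:360],None,fx=5,fy=5,interpolation=2);e=cv2.resize(S["im"][105:175,165:225],None,fx=5,fy=5,interpolation=2)
cv2.imwrite("pics/sc.png",cv2.convertScaleAbs(np.hstack([c,e]),alpha=1.6))
from scipy.optimize import least_squares
W=T["W"];im=T["im"].astype(int)
hs=cv2.cvtColor(T["im"],cv2.COLOR_BGR2HSV); blue=(hs[...,0]>105)&(hs[...,0]<130)&(hs[...,1]>120)
for nm,(u0,u1,v0,v1) in dict(mid=(255,345,135,225),left=(50,150,195,285)).items():
    m=np.zeros(blue.shape,bool); m[v0:v1,u0:u1]=True
    P=W[m&blue&(W[...,2]>.152)&(W[...,2]<.17)]
    f=least_squares(lambda p:np.hypot(P[:,0]-p[0],P[:,1]-p[1])-.0975,P.mean(0)[:2],loss="soft_l1",f_scale=.003)
    print(nm,len(P),f.x,np.hypot(*f.x),np.median(P[:,2]),np.abs(f.fun).mean())
for nm,(u0,u1,v0,v1) in dict(L=(195,240,200,250),R=(410,460,220,262)).items():
  for w,X,A in (("top",W,T["im"]),):
    m=np.zeros(blue.shape,bool); m[v0:v1,u0:u1]=True
    P=W[m&(W[...,2]>.16)&(W[...,2]<.185)]; print(nm,"block",len(P),P.mean(0),P.min(0),P.max(0))
    Q=W[m&(W[...,2]>.042)&(W[...,2]<.056)]; print("cup",len(Q),Q.mean(0),(Q.min(0)+Q.max(0))/2)
    Q=W[m&(W[...,2]>.085)&(W[...,2]<.13)]; print("hook?",len(Q),Q.mean(0) if len(Q) else 0)
```

```text
mid 516 [0.60140475 0.05721357] 0.6041200704974087 0.15906629172643347 0.0017352814204593665
left 545 [0.45468257 0.55437594] 0.7169860013268904 0.15887513052842772 0.0015767848027502596
L block 84 [0.50669485 0.27168702 0.1699258 ] [0.49570818 0.25868226 0.16174323] [0.51767934 0.28472743 0.17658479]
cup 86 [0.4763034  0.25905118 0.0487978 ] [0.47722392 0.2575289  0.04845787]
hook? 59 [0.52390719 0.27692774 0.10873557]
R block 91 [ 0.46935853 -0.29362862  0.16995133] [ 0.45991554 -0.30682582  0.16099087] [ 0.47932423 -0.28176985  0.17492668]
cup 125 [ 0.43496589 -0.29167659  0.04851097] [ 0.43646421 -0.29040122  0.04905795]
hook? 18 [ 0.46821408 -0.28432367  0.11458202]
```

View pics/tc.png

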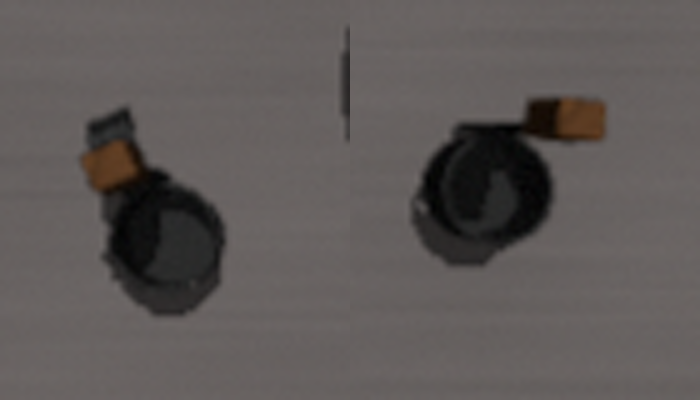

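View pics/sc.png

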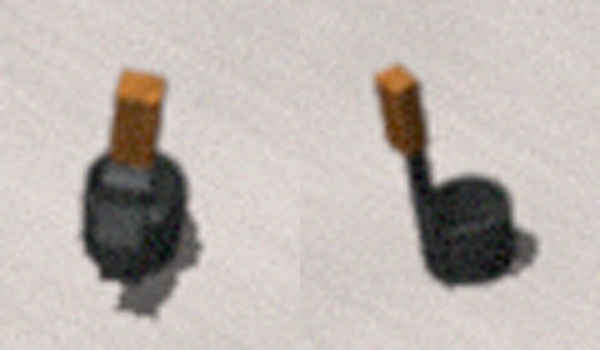

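Candidates: the scoop at top-view pixel (213,218) has a dark strip past its grip, so it is the hooked one. The one at (443,234) has none, so it is the plain one. Bucket at (300,180) is 0.60 m from the base, against 0.72 m for the one at (100,240), so I take the first. The crops confirm both scoops. The gripper yaw already nearly matches, so I'll raise it and travel.

```bash
cat >> h.py <<'E'
def plan(p,yaw=None):  # shift/turn in row units to TCP p, with tool down and tool-y heading yaw (deg)
    s=r.read_state(); M=R.from_quat(s["eef_rot"]); 
    sh=M.inv().apply(np.array(p)-s["ee_pos"])/.25
    rv=np.zeros(3)
    if yaw is not None:
        y=np.array([np.cos(np.radians(yaw)),np.sin(np.radians(yaw)),0]); x=np.array([0,0,-1.]); 
        G=R.from_matrix(np.stack([x,y,np.cross(x,y)],1)); rv=(M.inv()*G).as_rotvec()/1.5
    print("t %.2f"%s["time"],"pos",s["ee_pos"].round(4),"plan",sh.round(3),rv.round(3),"w",round(s["width"],4),"F",np.round(s["ft_force"],1))
E
python3 -m pendant '-0.4 -0.574 -0.91 0 0 0;-0.4 -0.574 -0.91 0 0 0;-0.4 -0.574 -0.91 0 0 0;-0.4 -0.574 -0.91 0 0 0;-0.4 -0.574 -0.91 0 0 0;-0.4 -0.574 -0.91 0 0 0;-0.4 -0.574 -0.91 0 0 0;-0.4 -0.574 -0.91 0 0 0'
python3 -c "
from h import *
plan((.46,-.17,.36),-70); plan((.49,.0,.36),-70)"
```

```text
time: 0.9
ee_pos: [0.3499, -0.4014, 0.3225]
eef_rot: [-0.7, -0.097, 0.7, -0.098]
ft_force: [-0.3, -0.5, -1.1]
width: 0.087
t 0.90 pos [ 0.3499 -0.4014  0.3225] plan [-0.15  -0.77  -0.676] [-0.048  0.    -0.   ] w 0.087 F [-0.3 -0.5 -1.1]
t 0.90 pos [ 0.3499 -0.4014  0.3225] plan [-0.151 -1.392 -0.977] [-0.048  0.    -0.   ] w 0.087 F [-0.3 -0.5 -1.1]
```

```bash
python3 -m pendant '-0.15 -0.77 -0.68 -0.048 0 0;-0.15 -0.77 -0.68 -0.048 0 0;-0.15 -0.77 -0.68 -0.048 0 0;-0.15 -0.77 -0.68 -0.048 0 0;-0.15 -0.77 -0.68 -0.048 0 0;-0.15 -0.77 -0.68 -0.048 0 0;-0.15 -0.77 -0.68 -0.048 0 0;-0.15 -0.77 -0.68 -0.048 0 0'
python3 -c "
from h import *
plan((.46,.03,.36),-70); plan((.46,.22,.36),-70)"
```

```text
time: 1.7
ee_pos: [0.4601, -0.1726, 0.3593]
eef_rot: [-0.696, -0.121, 0.697, -0.121]
ft_force: [-0.4, -0.2, 0.6]
width: 0.087
t 1.70 pos [ 0.4601 -0.1726  0.3593] plan [-0.003 -0.763 -0.273] [-0.004  0.001  0.   ] w 0.087 F [-0.4 -0.2  0.6]
t 1.70 pos [ 0.4601 -0.1726  0.3593] plan [-0.003 -1.479 -0.529] [-0.004  0.001  0.   ] w 0.087 F [-0.4 -0.2  0.6]
```

```bash
python3 -m pendant '0 -0.76 -0.27 0 0 0;0 -0.76 -0.27 0 0 0;0 -0.76 -0.27 0 0 0;0 -0.76 -0.27 0 0 0;0 -0.76 -0.27 0 0 0;0 -0.76 -0.27 0 0 0'
python3 -m pendant '0 -0.72 -0.26 0 0 0;0 -0.72 -0.26 0 0 0;0 -0.72 -0.26 0 0 0;0 -0.72 -0.26 0 0 0;0 -0.72 -0.26 0 0 0;0 -0.72 -0.26 0 0 0'
python3 - <<'E'
from h import *
im,d,c=grab("wrist"); cv2.imwrite("pics/w1.png",im); W=cloud(d,c); np.savez("w1.npz",im=im,W=W)
near=(np.hypot(W[...,0]-.507,W[...,1]-.272)<.07)
m=near&(W[...,2]>.163)&(W[...,2]<.18); P=W[m]
print(len(P),P.mean(0),P.min(0),P.max(0))
if len(P)>10: print(cv2.minAreaRect(P[:,:2].astype(np.float32)*1000))
m=near&(W[...,2]>.105)&(W[...,2]<.125); P=W[m]; print("hook",len(P),P.mean(0) if len(P) else 0)
m=near&(W[...,2]>.045)&(W[...,2]<.055); P=W[m]; print("cup",len(P),P.mean(0) if len(P) else 0)
plan((.5067,.2717,.2))
E
```

```text
time: 2.3
ee_pos: [0.4599, 0.03, 0.3597]
eef_rot: [-0.696, -0.121, 0.697, -0.122]
ft_force: [-0.4, -0.3, -0.8]
width: 0.0872
time: 2.9
ee_pos: [0.461, 0.2206, 0.3592]
eef_rot: [-0.696, -0.121, 0.697, -0.121]
ft_force: [0.4, -0.9, -0.3]
width: 0.0869
362 [0.50822349 0.27218808 0.17121921] [0.49536574 0.2588884  0.16353087] [0.52046342 0.28551269 0.17369734]
((507.912353515625, 272.4796447753906), (19.976224899291992, 23.840049743652344), 23.246103286743164)
hook 176 [0.52250317 0.27817559 0.11661556]
cup 206 [0.47043022 0.2559264  0.0501131 ]
t 2.95 pos [0.4612 0.2198 0.3593] plan [ 0.637 -0.135 -0.242] [0. 0. 0.] w 0.0869 F [-0.2 -0.3 -0.5]
```

View pics/w1.png

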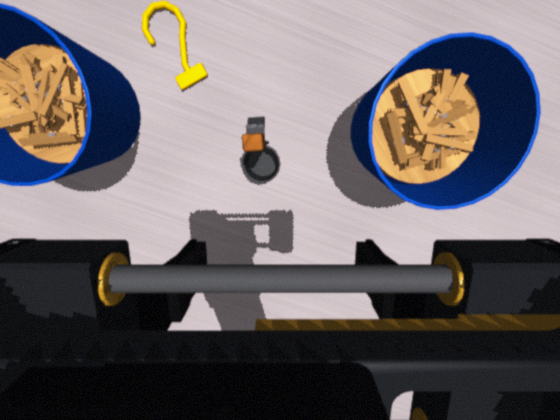

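Hooked strip seen at (256,125), just beyond the grip block at (254,142). Block centre is (0.508, 0.2725), yaw 23°.

```bash
python3 -c "
from h import *
plan((.508,.2725,.24),-66.8)"
```

```text
t 2.95 pos [0.4612 0.2198 0.3593] plan [ 0.477 -0.136 -0.248] [-0.041  0.001 -0.   ] w 0.0869 F [-0.2 -0.3 -0.5]
```

```bash
python3 -m pendant '0.1 -0.07 -0.12 -0.041 0 0;0.3 -0.136 -0.248 -0.041 0 0;0.477 -0.136 -0.248 -0.041 0 0;0.477 -0.136 -0.248 -0.041 0 0;0.477 -0.136 -0.248 -0.041 0 0;0.477 -0.136 -0.248 -0.041 0 0'
python3 - <<'E'
from h import *
plan((.508,.2725,.135),-66.8)
im,d,c=grab("wrist"); W=cloud(d,c)
m=(np.hypot(W[...,0]-.507,W[...,1]-.272)<.03)&(W[...,2]>.163)&(W[...,2]<.18); P=W[m]
print(len(P),cv2.minAreaRect(P[:,:2].astype(np.float32)*1000) if len(P)>9 else 0)
E
```

```text
time: 3.55
ee_pos: [0.5079, 0.2748, 0.2435]
eef_rot: [0.694, 0.143, -0.691, 0.143]
ft_force: [0.4, 0.4, 0.4]
width: 0.0868
t 3.55 pos [0.5079 0.2748 0.2435] plan [0.434 0.008 0.004] [ 0.001 -0.002 -0.001] w 0.0868 F [0.4 0.4 0.4]
701 ((508.22760009765625, 272.5307312011719), (19.867977142333984, 23.486083984375), 24.116792678833008)
```

```bash
python3 -m pendant '0.15 0.008 0.004 -0.008 0 0;0.3 0.008 0.004 -0.008 0 0;0.434 0.008 0.004 -0.008 0 0;0.434 0.008 0.004 -0.008 0 0;0.434 0.008 0.004 -0.008 0 0;0.434 0.008 0.004 -0.008 0 0'
python3 -c "
from h import *
plan((.5082,.2725,.135),-66)"
python3 -m pendant '0 0 0 0 0 0;0 0 0 0 0 0;0 0 0 0 0 0;0 0 0 0 0 0;0 0 0 0 0 0;0 0 0 0 0 0;0 0 0 0 0 0;0 0 0 0 0 0' -1 35
```

```text
time: 4.2
ee_pos: [0.5079, 0.2743, 0.1353]
eef_rot: [0.693, 0.148, -0.69, 0.147]
ft_force: [-0.4, -0.1, 0.4]
width: 0.0871
t 4.20 pos [0.5079 0.2743 0.1353] plan [0.001 0.007 0.002] [ 0.001 -0.003 -0.   ] w 0.0871 F [-0.4 -0.1  0.4]
time: 5.0
ee_pos: [0.5065, 0.2735, 0.1322]
eef_rot: [-0.692, -0.148, 0.692, -0.148]
ft_force: [-0.9, 0.4, 0.6]
width: 0.031
```

```bash
python3 -m pendant '0 0 0 0 0 0;0 0 0 0 0 0;0 0 0 0 0 0;0 0 0 0 0 0;0 0 0 0 0 0'
python3 -m pendant '-0.15 0 0 0 0 0;-0.3 0 0 0 0 0;-0.44 0 0 0 0 0;-0.44 0 0 0 0 0;-0.44 0 0 0 0 0'
python3 - <<'E'
from h import *
plan((.5,.2,.245))
im,d,c=grab("wrist"); W=cloud(d,c);np.savez("w2.npz",im=im,W=W)
im2,d2,c2=grab("scene"); cv2.imwrite("pics/c2.png",np.vstack([im[:300],cv2.resize(im2[150:275,270:503],(560,300))]))
E
```

```text
time: 5.5
ee_pos: [0.5065, 0.2734, 0.1322]
eef_rot: [-0.692, -0.147, 0.692, -0.148]
ft_force: [-0.3, -0.4, -1.4]
width: 0.0238
time: 6.0
ee_pos: [0.5066, 0.2736, 0.2424]
eef_rot: [0.692, 0.147, -0.691, 0.148]
ft_force: [-0.6, 0.8, -2.5]
width: 0.0241
t 6.00 pos [0.5066 0.2736 0.2424] plan [-0.01   0.258  0.144] [0. 0. 0.] w 0.0241 F [-0.6  0.8 -2.5]
```

View pics/c2.png

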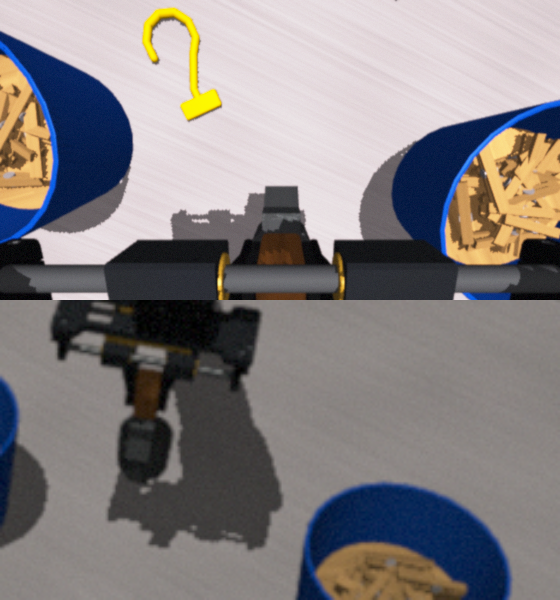

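Scoop is held and lifted, with the hook strip at pixel (282,200) of the wrist view. Next I measure the hook in the grip.

```bash
cat >> h.py <<'E'
def hookpts(W,s):
    M=R.from_quat(s["eef_rot"]).as_matrix(); fx=-M[:,2]; fx=np.array([fx[0],fx[1],0]); fx/=np.linalg.norm(fx); fy=np.array([-fx[1],fx[0],0])
    D=W-s["ee_pos"]; return np.stack([D@fx+.036,D@fy,D[...,2]+.1322],-1)*1000
E
python3 - <<'E'
from h import *
f=np.load("w2.npz"); s=r.read_state(); M=R.from_quat(s["eef_rot"]).as_matrix(); print(M.round(3))
H=hookpts(f["W"],s); x,y,z=H[...,0],H[...,1],H[...,2]
m=(abs(y)<20)&(x>45)&(x<85)&(z>60)&(z<135)
P=H[m]; print(len(P))
for a in range(44,76,3):
    q=P[(P[:,0]>=a)&(P[:,0]<a+3)]
    if len(q): print(a,len(q),np.median(q[:,2]).round(1),q[:,1].min().round(1),q[:,1].max().round(1))
b=H[(z>165)&(z<178)&(x>20)&(x<52)&(abs(y)<16)]; print("blocktop",len(b),b.mean(0) if len(b) else 0)
E
```

```text
[[-0.002  0.408 -0.913]
 [-0.001 -0.913 -0.408]
 [-1.     0.     0.002]]
2030
44 40 124.6 -12.9 13.2
47 457 123.7 -19.2 16.0
50 169 118.3 -11.5 11.8
53 183 118.4 -11.5 11.8
56 170 118.4 -12.0 11.7
59 449 107.0 -12.0 12.0
62 199 94.6 -12.1 11.7
65 197 89.5 -11.6 11.8
68 166 84.2 -11.9 11.5
blocktop 762 [ 3.40249806e+01 -5.59928666e-02  1.72600558e+02]
```

```bash
python3 -c "
from h import *
plan((.458,.13,.26));plan((.458,-.007,.26))"
```

```text
t 6.10 pos [0.506  0.273  0.2409] plan [-0.075  0.444  0.409] [0. 0. 0.] w 0.024 F [ 0.3  1.1 -2.7]
t 6.10 pos [0.506  0.273  0.2409] plan [-0.075  0.944  0.632] [0. 0. 0.] w 0.024 F [ 0.3  1.1 -2.7]
```

```bash
python3 -m pendant '-0.03 0.11 0.1 0 0 0;-0.06 0.22 0.2 0 0 0;-0.075 0.35 0.32 0 0 0;-0.075 0.47 0.41 0 0 0;-0.075 0.59 0.46 0 0 0;-0.075 0.71 0.52 0 0 0;-0.075 0.83 0.58 0 0 0;-0.075 0.944 0.632 0 0 0'
python3 -m pendant '0 0 0 0 0 0;0 0 0 0 0 0'
python3 - <<'E'
from h import *
from scipy.optimize import least_squares
s=r.read_state(); im,d,c=grab("wrist"); W=cloud(d,c); cv2.imwrite("pics/w3.png",im)
hs=cv2.cvtColor(im,cv2.COLOR_BGR2HSV); blue=(hs[...,0]>100)&(hs[...,0]<130)&(hs[...,1]>100)
P=W[blue&(W[...,2]>.153)&(W[...,2]<.17)&(W[...,0]>.45)&(W[...,1]<.25)]
for z in(.155,.1575):
    Q=P[P[:,2]>z]
    f=least_squares(lambda p:np.hypot(Q[:,0]-p[0],Q[:,1]-p[1])-.0975,[.6014,.0572],loss="soft_l1",f_scale=.002)
    print(len(Q),f.x,np.percentile(Q[:,2],[50,90]),np.abs(f.fun).mean())
H=hookpts(W,s); P=H[(abs(H[...,1])<10)&(H[...,0]>50)&(H[...,0]<75)&(H[...,2]>60)&(H[...,2]<135)]
for a in range(50,72,3):
    q=P[(P[:,0]>=a)&(P[:,0]<a+3)]
    if len(q): print(a,len(q),np.median(q[:,2]).round(1))
plan((.5037,.0135,.24))
E
```

```text
time: 6.9
ee_pos: [0.4576, -0.0082, 0.2599]
eef_rot: [-0.691, -0.147, 0.692, -0.147]
ft_force: [1.2, -0.0, -2.1]
width: 0.0238
time: 7.1
ee_pos: [0.458, -0.0068, 0.26]
eef_rot: [-0.691, -0.147, 0.692, -0.147]
ft_force: [-0.3, 0.7, -2.4]
width: 0.0234
3069 [0.60429423 0.05769529] [0.16029239 0.16143526] 0.0015525657722037093
2731 [0.60403706 0.05756664] [0.16044562 0.16147652] 0.001399694098396999
50 149 117.0
53 148 116.9
56 144 116.9
59 375 103.1
62 169 92.3
65 148 87.3
68 138 82.4
t 7.15 pos [ 0.4581 -0.0059  0.2602] plan [ 0.08   0.004 -0.198] [0. 0. 0.] w 0.0239 F [-0.9  0.7 -1. ]
```

View pics/w3.png

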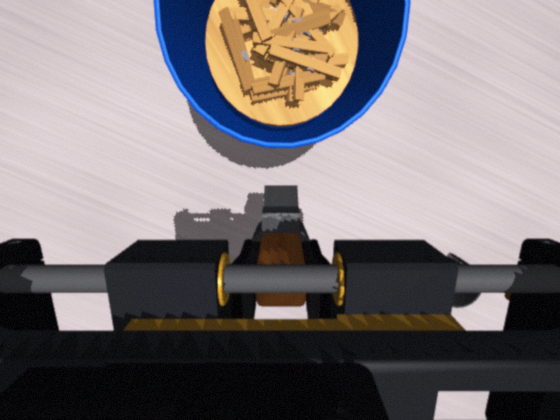

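The near rim is at pixel (280,145) and the hook at (282,198), well lined up. I'll move in above the rim.

```bash
python3 -m pendant '0.02 0.002 -0.07 0 0 0;0.05 0.004 -0.14 0 0 0;0.08 0.004 -0.208 0 0 0;0.08 0.004 -0.208 0 0 0;0.08 0.004 -0.208 0 0 0'
python3 - <<'E'
from h import *
s=r.read_state(); im,d,c=grab("wrist"); W=cloud(d,c); cv2.imwrite("pics/w4.png",im)
fx=np.array([.913,.408]); bc=np.array([.6042,.0576])
hs=cv2.cvtColor(im,cv2.COLOR_BGR2HSV); blue=(hs[...,0]>100)&(hs[...,0]<130)&(hs[...,1]>100)
P=W[blue&(W[...,2]>.157)&(W[...,2]<.166)&(W[...,0]>.45)]
H=hookpts(P,s)
rad=np.hypot(H[:,0]-140,H[:,1])
for y0 in(-45,-35,-25,25,35,45):
    q=H[(abs(H[:,1]-y0)<4)&(H[:,0]<100)]
    if len(q): print(y0,len(q),"rim apex x est",np.median(q[:,0]-(97.5-np.sqrt(97.5**2-q[:,1]**2))).round(1),"z",np.median(q[:,2]).round(1))
A=hookpts(W,s); P=A[(abs(A[...,1])<10)&(A[...,0]>50)&(A[...,0]<75)&(A[...,2]>60)&(A[...,2]<135)]
for a in range(50,72,3):
    q=P[(P[:,0]>=a)&(P[:,0]<a+3)]
    if len(q): print(a,len(q),np.median(q[:,2]).round(1))
plan((.5065,.0139,.180))
E
```

```text
time: 7.65
ee_pos: [0.506, 0.0151, 0.2406]
eef_rot: [-0.691, -0.149, 0.692, -0.148]
ft_force: [-0.4, -0.1, -1.1]
width: 0.024
-45 70 rim apex x est 45.4 z 52.0
-35 70 rim apex x est 44.9 z 51.8
-25 64 rim apex x est 45.3 z 51.8
25 64 rim apex x est 46.1 z 52.2
35 67 rim apex x est 46.2 z 52.0
45 72 rim apex x est 46.6 z 52.1
50 135 116.8
53 155 116.9
56 142 116.8
59 381 103.1
62 166 92.3
65 146 87.3
68 140 82.5
t 7.70 pos [0.506  0.0146 0.2409] plan [ 0.244  0.003 -0.001] [0. 0. 0.] w 0.0235 F [ 0.  -0.2 -1.8]
```

Rim centre sits at 45.7 mm against a mouth centre of about 45 mm, and needs about 61 mm of descent.

```bash
python3 -m pendant '0.08 0 0 0 0 0;0.15 0 0 0 0 0;0.2 0 0 0 0 0;0.228 0 0 0 0 0;0.228 0 0 0 0 0;0.228 0 0 0 0 0'
python3 -m pendant '0.008 0 0 0 0 0;0.008 0 0 0 0 0;0.008 0 0 0 0 0'
python3 -m pendant '0.006 0 0 0 0 0;0.006 0 0 0 0 0;0.006 0 0 0 0 0'
```

```text
time: 8.3
ee_pos: [0.5067, 0.014, 0.1847]
eef_rot: [0.692, 0.147, -0.691, 0.148]
ft_force: [1.2, 0.1, -1.9]
width: 0.0235
time: 8.6
ee_pos: [0.5066, 0.0139, 0.1823]
eef_rot: [0.692, 0.147, -0.691, 0.148]
ft_force: [0.3, -0.1, -2.6]
width: 0.0239
time: 8.9
ee_pos: [0.5064, 0.0139, 0.1805]
eef_rot: [-0.692, -0.147, 0.692, -0.148]
ft_force: [-0.3, 0.0, -1.4]
width: 0.0237
```

```bash
python3 -m pendant '0.006 0 0 0 0 0;0.006 0 0 0 0 0;0.006 0 0 0 0 0'
python3 -m pendant '0.004 0 0 0 0 0;0.004 0 0 0 0 0;0.004 0 0 0 0 0'
python3 - <<'E'
from h import *
im,d,c=grab("scene"); w,_,_=grab("wrist")
cv2.imwrite("pics/s5.png",np.vstack([w[:300],cv2.resize(im[130:265,180:432],(560,300))])); plan((.5,0,.178))
E
```

```text
time: 9.2
ee_pos: [0.5066, 0.0139, 0.1802]
eef_rot: [0.692, 0.147, -0.691, 0.148]
ft_force: [-5.4, -1.1, 11.5]
width: 0.0236
time: 9.5
ee_pos: [0.5066, 0.0139, 0.1801]
eef_rot: [0.692, 0.147, -0.691, 0.148]
ft_force: [-9.8, -1.1, 20.1]
width: 0.0234
t 9.60 pos [0.5066 0.0139 0.1801] plan [0.009 0.04  0.047] [0. 0. 0.] w 0.0233 F [-10.6  -0.7  20.7]
```

View pics/s5.png

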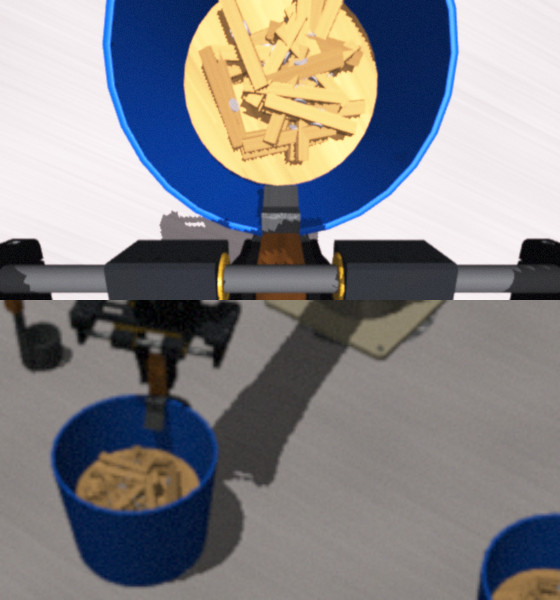

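Hook is over the rim with its lip inside, at pixel (155,415) of the lower view, and seated with about 20 N. I'll relieve the press and then release.

```bash
python3 -m pendant '-0.008 0 0 0 0 0;-0.008 0 0 0 0 0;-0.008 0 0 0 0 0'
```

```text
time: 9.9
ee_pos: [0.5067, 0.0139, 0.1803]
eef_rot: [0.692, 0.147, -0.691, 0.148]
ft_force: [-1.3, -0.6, 4.3]
width: 0.0235
```

```bash
python3 -m pendant '0 0 0 0 0 0;0 0 0 0 0 0;0 0 0 0 0 0;0 0 0 0 0 0;0 0 0 0 0 0;0 0 0 0 0 0;0 0 0 0 0 0;0 0 0 0 0 0' 0.6
python3 -m pendant '-0.05 0 0 0 0 0;-0.1 0 0 0 0 0;-0.2 0 0 0 0 0;-0.35 0 0 0 0 0;-0.5 0 0 0 0 0;-0.5 0 0 0 0 0;-0.5 0 0 0 0 0'
python3 -m pendant '-0.1 0 0.15 0 0 0;-0.1 0 0.3 0 0 0;-0.1 0 0.3 0 0 0;-0.1 0 0.3 0 0 0'
python3 - <<'E'
from h import *
im,d,c=grab("scene"); w,dw,cw=grab("wrist"); t,dt,ct=grab("top")
cv2.imwrite("pics/s6.png",np.vstack([w[:300],cv2.resize(im[100:265,150:458],(560,300))])); plan((.5,0,.178))
from scipy.optimize import least_squares
W=cloud(dt,ct); hs=cv2.cvtColor(t,cv2.COLOR_BGR2HSV); blue=(hs[...,0]>105)&(hs[...,0]<130)&(hs[...,1]>120)
m=np.zeros(blue.shape,bool); m[135:225,255:345]=True
P=W[m&blue&(W[...,2]>.152)&(W[...,2]<.17)]
f=least_squares(lambda p:np.hypot(P[:,0]-p[0],P[:,1]-p[1])-.0975,P.mean(0)[:2],loss="soft_l1",f_scale=.003)
print("bucket",f.x,np.median(P[:,2]),len(P))
m[:]=0; m[220:262,410:460]=True
P=W[m&(W[...,2]>.16)&(W[...,2]<.185)]; print("plain",len(P),P.mean(0) if len(P) else 0)
Ww=cloud(dw,cw); h=cv2.cvtColor(w,cv2.COLOR_BGR2HSV)
k=(np.hypot(Ww[...,0]-.508,Ww[...,1]-.0145)<.05)&(Ww[...,2]>.2)&(Ww[...,2]<.235)
P=Ww[k]; print("block",len(P),P.mean(0) if len(P) else 0)
k=(np.hypot(Ww[...,0]-.474,Ww[...,1]+.0005)<.045)&(Ww[...,2]>.02)&(Ww[...,2]<.12)
P=Ww[k]; print("cup",len(P),np.percentile(P[:,2],[2,10,50,90,98]) if len(P) else 0)
E
```

```text
time: 10.7
ee_pos: [0.5064, 0.0139, 0.18]
eef_rot: [0.692, 0.147, -0.692, 0.148]
ft_force: [0.3, -0.4, -0.3]
width: 0.0691
time: 11.4
ee_pos: [0.5069, 0.014, 0.3066]
eef_rot: [0.692, 0.147, -0.691, 0.148]
ft_force: [-0.6, -0.7, -1.5]
width: 0.0696
time: 11.8
ee_pos: [0.4375, -0.0171, 0.3298]
eef_rot: [-0.692, -0.147, 0.692, -0.147]
ft_force: [-0.2, 0.1, -0.4]
width: 0.0696
t 11.95 pos [ 0.4383 -0.0162  0.3295] plan [ 0.606  0.042 -0.252] [0. 0. 0.] w 0.0696 F [ 0.7 -1.   0. ]
bucket [0.60138312 0.05712382] 0.15910794197293066 490
plain 92 [ 0.46949329 -0.2932157   0.16985098]
block 643 [0.50018543 0.01043845 0.21641186]
cup 1012 [0.04453369 0.04586504 0.06492146 0.09158269 0.09518892]
```

View pics/s6.png

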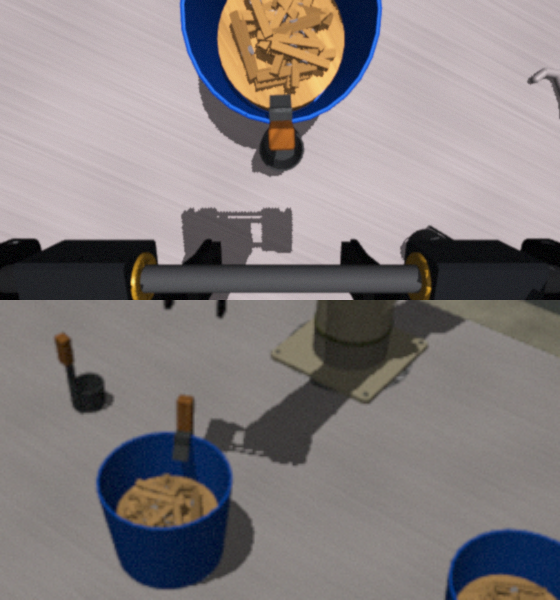

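Scoop hangs by its hook, lip inside the rim at wrist pixel (280,102) and cup outside at (282,150). The cup's inner floor is at z≈0.045, so it clears the bench. Bucket and plain scoop have not moved. I'll wait briefly to check it is stable, then hand in.

```bash
python3 -m pendant '0 0 0 0 0 0;0 0 0 0 0 0;0 0 0 0 0 0;0 0 0 0 0 0;0 0 0 0 0 0;0 0 0 0 0 0'
python3 - <<'E'
from h import *
from bench import close_job
w,dw,cw=grab("wrist"); Ww=cloud(dw,cw)
P=Ww[(np.hypot(Ww[...,0]-.508,Ww[...,1]-.0145)<.05)&(Ww[...,2]>.2)&(Ww[...,2]<.235)]; print("block",len(P),P.mean(0))
if len(P)>300: print(close_job())
E
```

```text
time: 12.55
ee_pos: [0.438, -0.0167, 0.3301]
eef_rot: [0.692, 0.147, -0.692, 0.148]
ft_force: [0.9, -0.4, -0.6]
width: 0.0695
block 645 [0.50025024 0.01048684 0.21623949]
the job is handed in; nothing more can be done
None
```

I hung the hooked scoop (the left one) over the near rim of the nearer blue bucket, with its cup outside, and let go. I handed the job in at about 12.6 s, with the arm backed well clear.

- **Hanging and stable:** two looks 0.6 s apart put the grip block within 0.2 mm of the same place. The cup's inner floor was at about 45 mm, so the cup is clear of the bench.
- **Nothing else moved:** the bucket's position agreed to 0.1 mm with the start, and the plain scoop's to 0.4 mm.
- **Forces:** the hook briefly pressed on the rim with about 23 N while seating, read at the wrist. I eased this to about 4 N before opening the gripper.
- **Disagreement:** the top and wrist cameras placed the bucket 3 mm apart. I used the wrist camera, and the hook's mouth had enough room for that difference.

No check failed.

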